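# Take the tagging gun from its stand and aim it down at the ticket pad

## Robot

A 6-joint arm with a two-finger parallel gripper is mounted at the origin on a cart in front of the work surface, level with it; the furniture and walls round the work are solid. World frame = base frame: x ahead of the robot, y to its left, z up, the work surface at z = 0. Lengths are in m, angles in rad, forces in N, time in s.
With the tool pointing down it reaches from about 0.35 to 0.775 m from the base axis. Payload 7.3 kg.
Tool frame: the origin (TCP) lies at the very end of the fingers, on their centre line; the grasp point (between the pads) lies 19 mm behind it; z points along the fingers, y is the line along which they close (so a half turn about z gives the same grasp; the last joint's range is limited). The gripper opens to 92 mm and grips with 3 to 60 N. Pads are 19 mm wide; open, the fingers measure 130 mm over their backs; the gripper's body (75 mm by 190 mm) begins 47 mm behind the grasp point.
Start: joints at [-1.322, 0.342, 1.524, -0, 1.275, -0.146], TCP at [0.202, -0.485, 0.227] pointing down, gripper open.
Joint ranges: [-2.53, 2.53], [-0.77, 2.02], [0.04, 2.7], [-1, 4.14], [0.28, 2.66], [-3.11, 3.11]. Speed limits (rad/s): [2.57, 2.57, 3.14, 3.14, 3.14, 3.14].

## Interface

Orientations are given as a unit quaternion [w, x, y, z].
In Python, from workcell import r gives the robot as it stands.
- The arm moves only by the shell command python3 -m inch 'ROWS' [OPENING] [FORCE]. ROWS is JSON, a list of rows, each an object with "linear": the shift along the tool's x, y, z normalised to -1 to 1, where 1 is 20 cm, a list of three; "rotation": the turn, a rotation vector about the tool's x, y, z normalised to -1 to 1, where 1 is 90 degrees, a list of three. A call has exactly 5 rows; each row shifts and turns the commanded pose from where the row before left it, along the tool's axes as they then stand; what a row does not reach is not made up. A row lasts 1/8 s, in which the tool goes at most 62.5 mm and 10.7 degrees, less where a joint would pass 70% of its speed; a pose out of reach is approached as far as the arm can. A call with a number of a shift or a turn outside -1 to 1 is refused whole. A call with a gripper value outside its range is refused whole. OPENING is the gripper command: -1 is fully open, 1 is shut, values between are in proportion, set as the call begins (- or left out, the last holds). The fingers move at their own pace and stop on an object; FORCE is the grip in N (left out, the last holds). Time passes only in rows, so rows that do not move let the fingers close, or fill a call up. It gives the time, the measured TCP pose, the force, the opening and the grip force at its end, in the units of the state.
- r.sense(): the state, without advancing time (a new reading comes with each control period).
- r.snapshot(name): name is "side" or "top" or "wrist"; returns (picture, depth): 400x640x3 uint8, red, green, blue; 400x640 float32, m along the optical axis (not along the pixel's ray), 0 where there is no reading.
- r.calibration(name): a dict with "fx", "fy", "cx", "cy" (pixels), "k1" (the pictures are not rectified: a ray, as slopes to the right and down, at radius r is drawn at 1 + k1 r^2 times it, then the intrinsics apply), "eye" and "orientation" of the camera in the world. Camera axes: x right, y down, z forward; pixel columns grow to the right and rows downward; lengths in m; the calibration is good to about 2 mm. A picture is of the moment at which its call begins: read the wrist's pose just before it. calibration takes no time and is no camera call; for the wrist camera it gives the pose at the moment of the call.
- r.job_done(): hands the job in; it is judged then, once.
Trained networks look in the newest picture that a camera, given by its name, has taken for a name from the list of things; names that differ only in an ending like _2 or _b are one class to them, and where a whole thing is asked for, a point or a joint stands for the part that bears it (a point fixed in the world has none). Each returns a list of dicts, best first, with "score" (0 to 1); they miss things now and then, are a little off and sometimes report something else, mostly with a low value. They report only what shows in the picture. A call takes as long as a camera call.
- r.outline_of(name, camera): "mask" (400x640 bool, what is visible of it) and "box" ([left, top, right, bottom] in pixels, round what is visible of it).
- r.mark_of(name, camera): "xy" ([column, row] in pixels: a listed point, or the origin of a listed thing).
The state is a dict: "clock": time; "joints": joint angles; "joint_velocities": joint speeds; "tau": joint torques, N m; "eef_pos": TCP position; "tool_rot": TCP orientation; "ft_force": force on the tool from outside, world axes, zero at the start; "torque": the same for the moment, N m; "finger_gap": finger opening in m; "finger_force": force on a finger pad.
Only numpy, scipy, OpenCV 4.12 (cv2) and the standard library are available. Lean on these libraries where they do the work, as an engineer would, in place of code of your own. Each camera call takes 0.05 s, during which the arm holds its last target. There are 200 camera calls.

## Task

Draw the tagging gun up out of its stand, tip it nose-down so that its needle points down at 45 degrees or a little more, and bring the needle tip over the middle of the small ticket pad, about 8 cm above it and not touching it. Finish while still holding the gun there, still and ready to punch; do not put it down or let go, and leave the other things on the counter where they are.

Things in the scene. Friction and masses are not known exactly. Their poses are not given: they have to be found in the camera images.
- gun_body (a point): Middle of the tagging gun's upper body, half-way through its 20 mm thickness: where to grasp it. Axes: x to the gun's top (away from the handle), y backward (needle points to -y), z square to its flat sides. From here: top +20 mm x, underside -18 mm x, blunt nose -68 mm y, rear +74 mm y, handle's foot 85 mm to -x, needle tip at x +9, y -93 mm. At the start 95 mm above the counter.
- tag_gun: The tagging gun: dark grey flat pistol shape, about 0.13 kg: straight body 145 mm long, thin 25 mm needle at its nose, handle 35 mm wide, orange trigger. At the start its handle stands in the stand's pocket, flat sides upright, nose 10 to 14 degrees above level. Axes as gun_body; origin in the handle's root on one flat side, gun_body lies at (30, 10, 10) mm in it.
- needle_tip (a point): Tip of the gun's thin needle, in front of its nose; axes as gun_body (the needle points to -y).
- stand: Fixed bench stand: dark foot 120 x 90 x 10 mm with a bright upright pocket in its middle, inside 39 x 24 mm, walls 4 mm, rim 46 mm and floor 10 mm above the counter. The gun's handle sits in it 36 mm deep with about 2 mm play and lifts straight up. Origin: middle of the foot's underside; z up; the gun's nose points to the stand's -x.
- ticket_pad: Small yellow ticket pad, 151 x 101 x 10 mm, fixed, lying alone in front of the robot, left or right of the bell (the stand is on the other side). Origin: centre of its underside; x along the long side, z up. Bigger pads lie at the far left and far right: not these.
- service_bell: Bystander: counter bell, a loose silvery dome 85 mm across and 60 mm high. Origin: centre of its underside.
- thread_red: Bystander: loose thread spool standing upright, 30 mm across and 45 mm high. Origin: centre of its underside.

How it is judged:
By the outcome, as a careful person would: the job done as asked, in the order asked, and still so for the second after the job is handed in, while the arm keeps its last pose, push and grip.
It also fails if it takes over 35 s, if anything falls off the work surface, if the arm or the gripper's body presses on something with over 40 N, if the wrist force passes 120 N, or if a joint passes its speed limit or range.

## Working session

There is one attempt and no reset: what is moved stays moved. The work goes in short steps, Python scripts to look and compute and a shell command to move; the robot and the scene stay as the last step left them, time stands still between calls to the robot, and variables do not carry over. Pictures are saved under pics/ and viewed, at most 10 in all, crops included, and the job is handed in when it is done.

```bash
mkdir -p pics; ls
cat > h.py <<'E'
import numpy as np, cv2
from scipy.spatial.transform import Rotation as R
from workcell import r
def rot(q): return R.from_quat([q[1],q[2],q[3],q[0]])
def ray(c,u,v):
    K=np.array([[c['fx'],0,c['cx']],[0,c['fy'],c['cy']],[0,0,1.]])
    p=cv2.undistortPoints(np.array([[[u,v]]],float),K,np.array([c['k1'],0,0,0.]))[0,0]
    return np.array([p[0],p[1],1.])
def W(c,u,v,d): return np.array(c['eye'])+rot(c['orientation']).apply(ray(c,u,v)*d)
def atz(c,u,v,z):
    d=rot(c['orientation']).apply(ray(c,u,v)); e=np.array(c['eye']); return e+d*(z-e[2])/d[2]
def cloud(c,m,D):
    v,u=np.nonzero(m&(D>0)); 
    K=np.array([[c['fx'],0,c['cx']],[0,c['fy'],c['cy']],[0,0,1.]])
    p=cv2.undistortPoints(np.stack([u,v],1).astype(float)[:,None],K,np.array([c['k1'],0,0,0.]))[:,0]
    d=D[v,u][:,None]
    return np.array(c['eye'])+rot(c['orientation']).apply(np.hstack([p,np.ones((len(p),1))])*d)
E
python3 - <<'E'
from h import *
np.set_printoptions(precision=4,suppress=True)
for n in ['top','side']:
    P,D=r.snapshot(n); c=r.calibration(n); cv2.imwrite(f'pics/{n}0.png',P[:,:,::-1])
    print(n,c['eye'],c['orientation'])
    for t in ['gun_body','needle_tip','stand','ticket_pad','service_bell','thread_red']:
        for k in r.mark_of(t,n)[:2]:
            u,v=k['xy']; d=D[int(np.clip(v,0,399)),int(np.clip(u,0,639))]
            print(t,k['score'],k['xy'],W(c,u,v,d), atz(c,u,v,0.095 if t=='gun_body' else .12 if t=='needle_tip' else 0))
    for t in ['tag_gun','ticket_pad','stand','service_bell','thread_red']:
        for k in r.outline_of(t,n)[:2]:
            q=cloud(c,k['mask'],D); print(t,k['score'],k['box'],np.percentile(q,[2,50,98],axis=0).tolist() if len(q) else 0)
print(r.sense())
E
```

```text
pics
top [0.3482 0.0139 0.9412] [ 0.0818 -0.7011  0.704  -0.0782]
gun_body 0.82 [412.7, 232.9] [ 0.4738 -0.1924  0.1171] [ 0.4772 -0.1979  0.095 ]
gun_body 0.43 [317.5, 184.0] [0.6153 0.0279 0.0386] [0.5986 0.0271 0.095 ]
needle_tip 0.83 [394.4, 255.8] [ 0.4313 -0.169   0.0084] [ 0.4213 -0.1471  0.12  ]
stand 0.92 [403.8, 232.7] [ 0.4861 -0.1892  0.0405] [ 0.4923 -0.1983  0.    ]
ticket_pad 0.84 [234.9, 209.5] [0.5543 0.2467 0.0117] [0.5569 0.2497 0.    ]
service_bell 0.64 [320.5, 253.1] [0.4355 0.0206 0.0443] [0.4398 0.0209 0.    ]
thread_red 0.59 [318.5, 183.4] [0.6148 0.0252 0.0458] [0.6284 0.0258 0.    ]
thread_red 0.21 [321.5, 253.4] [0.4347 0.0181 0.0455] [0.4391 0.0183 0.    ]
tag_gun 0.77 [398.7, 201.6, 436.9, 254.5] [[0.4338926540508629, -0.26695211207228114, 7.092981655558718e-05], [0.4872810743858595, -0.19757910580874438, 0.11169489395875598], [0.556226457568674, -0.16123199018821427, 0.1250369652112148]]
ticket_pad 0.57 [206.6, 176.8, 270.0, 241.1] [[0.4867565895866065, 0.17452576229009323, 0.005527555399186772], [0.5582472156680142, 0.24420357935155504, 0.00997869125364
[... 2643 characters left out ...]
5, 222.2] [[0.611407590874147, 0.02108007435586632, 0.0023639401949525456], [0.6201398343426475, 0.03824406483531384, 0.03235478407279235], [0.6360828630982945, 0.04516460549023263, 0.04681411899345132]]
{'clock': 1.2, 'joints': array([-1.3221,  0.342 ,  1.5241, -0.    ,  1.2754, -0.146 ]), 'joint_velocities': array([ 0.0022, -0.0007, -0.0006,  0.0007, -0.0001,  0.0013]), 'tau': array([  0.0007, -43.1141, -24.4481,   0.0718,   0.0482,  -0.    ]), 'eef_pos': array([ 0.2019, -0.4846,  0.2267]), 'tool_rot': array([0.    , 0.9806, 0.1961, 0.    ]), 'ft_force': array([-0.2693,  0.673 , -0.3432]), 'torque': array([-0.0075,  0.0298,  0.0157]), 'finger_force': 0.0, 'finger_gap': 0.09191028623387078}
```

Run:
```python
from h import *
np.set_printoptions(precision=4,suppress=True)
a=cv2.imread('pics/top0.png')[150:290,190:460]; b=cv2.imread('pics/side0.png')[120:330,180:420]
a=cv2.resize(a,(800,415)); cv2.imwrite('pics/a.png',a)
for n in ['top','side']:
    P,D=r.snapshot(n); c=r.calibration(n)
    k=r.outline_of('tag_gun',n)[0]; q=cloud(c,k['mask'],D); q=q[(q[:,2]>.085)]
    m=np.median(q,0); q=q[np.linalg.norm(q-m,axis=1)<.11]
    t=q[q[:,2]>.1] if n=='top' else q
    w,V=np.linalg.eigh(np.cov(t.T)); print(n,len(t),t.mean(0),V[:,2],np.degrees(np.arctan2(V[1,2],V[0,2])),np.sqrt(w))
    s=(t-t.mean(0))@V; print(np.percentile(s,[1,99],axis=0))
    # stand pocket & pad
    k=r.outline_of('ticket_pad',n)[0]; rect=cv2.minAreaRect(cloud(c,k['mask'],D)[:,:2].astype(np.float32)); print(rect)
    k=r.outline_of('stand',n)[0]; q=cloud(c,k['mask'],D);q=q[q[:,2]<.02]; print(cv2.minAreaRect(q[:,:2].astype(np.float32)))
```

```text
Traceback (most recent call last):
IndexError: list index out of range
```

View pics/a.png

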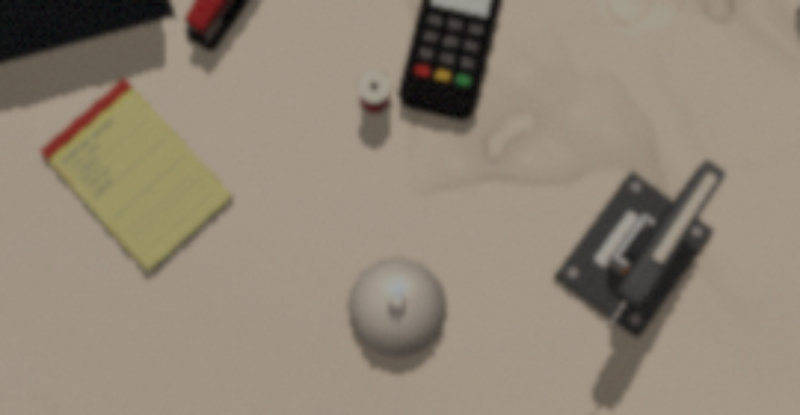

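The top view shows the yellow pad at crop (137,177), the bell at (397,305), and the spool at (375,92). The gun is in its stand at about (675,235), with the needle pointing down-left at (617,315). This agrees with the network marks.

Run:
```python
from h import *
np.set_printoptions(precision=4,suppress=True)
for n in ['top','side']:
    P,D=r.snapshot(n); c=r.calibration(n)
    L=r.outline_of('tag_gun',n)+r.outline_of('gun_body',n)
    if L:
        q=cloud(c,L[0]['mask'],D)
        t=q[q[:,2]>(.1 if n=='top' else .085)]
        m=np.median(t,0); t=t[np.linalg.norm(t-m,axis=1)<.11]
        w,V=np.linalg.eigh(np.cov(t.T)); print(n,len(t),t.mean(0),V[:,2],np.degrees(np.arctan2(V[1,2],V[0,2])),np.sqrt(w))
        print(np.percentile((t-t.mean(0))@V,[1,99],axis=0)); print(cv2.minAreaRect(t[:,:2].astype(np.float32)))
    for x in ['ticket_pad','stand']:
        for k in r.outline_of(x,n)[:1]:
            q=cloud(c,k['mask'],D);q=q[(q[:,2]<.02)&(q[:,2]>.007)]; print(x,cv2.minAreaRect(q[:,:2].astype(np.float32)))
```

```text
top 483 [ 0.4808 -0.1983  0.1154] [-0.7897  0.5955  0.1474] 142.9815263890714 [0.0042 0.0061 0.0374]
[[-0.0115 -0.0096 -0.0689]
 [ 0.0068  0.0134  0.058 ]]
((0.48591333627700806, -0.20328021049499512), (0.021039968356490135, 0.13338932394981384), 52.508060455322266)
ticket_pad ((0.5590581893920898, 0.24516847729682922), (0.1480596512556076, 0.10027854144573212), 43.29027557373047)
stand ((0.4857429563999176, -0.19595074653625488), (0.08838998526334763, 0.11908295750617981), 52.46445083618164)
side 496 [ 0.4778 -0.1937  0.1086] [-0.8059  0.5712  0.156 ] 144.67138997590087 [0.0041 0.0101 0.0394]
[[-0.011  -0.0234 -0.0779]
 [ 0.0078  0.0144  0.0577]]
((0.48225170373916626, -0.2015264928340912), (0.022505106404423714, 0.1489192545413971), 54.58055877685547)
ticket_pad ((0.5578768849372864, 0.24500657618045807), (0.15114040672779083, 0.10275597870349884), 42.83185577392578)
stand ((0.48145556449890137, -0.19545815885066986), (0.09043615311384201, 0.12279210984706879), 52.391265869140625)
```

```bash
cat >> h.py <<'E'
np.set_printoptions(precision=4,suppress=True)
def frame(nose_deg, tilt_deg):
    "tool x opposite to nose heading, z down; then turned tilt_deg about tool y (+ = z outward, nose goes down)"
    a=np.radians(nose_deg); n=np.array([np.cos(a),np.sin(a),0]); z=np.array([0,0,-1.]); x=-n; y=np.cross(z,x)
    return R.from_matrix(np.stack([x,y,z],1))*R.from_rotvec([0,np.radians(tilt_deg),0])
def plan(p1,R1,n,p0=None,R0=None):
    s=r.sense(); p0=s['eef_pos'] if p0 is None else p0; R0=rot(s['tool_rot']) if R0 is None else R0
    dv=(R0.inv()*R1).as_rotvec(); st=R.from_rotvec(dv/n); Rc=R0; print('clock',s['clock'],'per-row rot',dv/n/(np.pi/2),'deg',np.degrees(np.linalg.norm(dv))/n,'mm',1e3*np.linalg.norm(p1-p0)/n)
    for i in range(n):
        print(Rc.inv().apply((p1-p0)/n)/.2); Rc=Rc*st
G=np.array([.479,-.2,.095])
E
python3 -c "
from h import *
F=frame(142.7,-12); plan(G+[0,0,.085]+.019*F.as_matrix()[:,2],F,10)"
```

```text
clock 1.8 per-row rot [ 0.007  -0.0121  0.0663] deg 6.100201014845226 mm 40.20797366869054
[ 0.1816 -0.0798  0.0327]
[ 0.1729 -0.0979  0.0303]
[ 0.1624 -0.1151  0.0282]
[ 0.1501 -0.1311  0.0266]
[ 0.1361 -0.1457  0.0254]
[ 0.1207 -0.1589  0.0246]
[ 0.104  -0.1703  0.0243]
[ 0.0862 -0.18    0.0244]
[ 0.0675 -0.1877  0.025 ]
[ 0.0481 -0.1935  0.026 ]
```

```bash
python3 -m inch '[{"linear":[0.18,-0.08,0.03],"rotation":[0.007,-0.012,0.066]},{"linear":[0.17,-0.10,0.03],"rotation":[0.007,-0.012,0.066]},{"linear":[0.16,-0.115,0.03],"rotation":[0.007,-0.012,0.066]},{"linear":[0.15,-0.13,0.027],"rotation":[0.007,-0.012,0.066]},{"linear":[0.136,-0.146,0.025],"rotation":[0.007,-0.012,0.066]}]' -1 50
python3 -m inch '[{"linear":[0.12,-0.16,0.025],"rotation":[0.007,-0.012,0.066]},{"linear":[0.104,-0.17,0.024],"rotation":[0.007,-0.012,0.066]},{"linear":[0.086,-0.18,0.024],"rotation":[0.007,-0.012,0.066]},{"linear":[0.068,-0.188,0.025],"rotation":[0.007,-0.012,0.066]},{"linear":[0.048,-0.194,0.026],"rotation":[0.007,-0.012,0.066]}]'
python3 - <<'E'
from h import *
F=frame(142.7,-12); plan(G+[0,0,.085]+.019*F.as_matrix()[:,2],F,1)
s=r.sense(); print(s['joints'],s['joint_velocities'])
for n in ['wrist','top']:
    c=r.calibration(n);P,D=r.snapshot(n); cv2.imwrite(f'pics/{n}1.png',P[:,:,::-1])
    for t in ['gun_body','needle_tip','stand']:
        for k in r.mark_of(t,n)[:1]:
            u,v=k['xy']; print(n,t,k['score'],k['xy'],atz(c,u,v,{'gun_body':.095,'stand':0,'needle_tip':.122}[t]))
    if n=='wrist':
      for k in r.outline_of('tag_gun',n)[:1]:
        q=cloud(c,k['mask'],D); t=q[q[:,2]>.07]; 
        print(len(t),cv2.minAreaRect(t[:,:2].astype(np.float32)),np.percentile(t,[2,50,98],axis=0))
E
```

```text
clock: 2.42
eef_pos: [0.3382, -0.3402, 0.1943]
tool_rot: [-0.017, 0.997, -0.064, -0.051]
ft_force: [-0.1, -0.4, -0.0]
finger_gap: 0.0919
finger_force: 0.0
clock: 3.05
eef_pos: [0.4747, -0.1958, 0.1619]
tool_rot: [-0.034, 0.943, -0.317, -0.099]
ft_force: [-0.1, -1.1, 0.5]
finger_gap: 0.0922
finger_force: 0.0
clock 3.05 per-row rot [-0.0004 -0.0004  0.0012] deg 0.12067964929200263 mm 2.2294873977982776
[0.0105 0.0037 0.    ]
[-0.5536  0.5002  1.4809  0.0212  1.3683  1.6599] [ 0.5036  0.3007 -0.3328  0.1931  0.1705  1.2741]
wrist gun_body 0.68 [318.8, 182.3] [ 0.4835 -0.2     0.095 ]
wrist stand 0.8 [318.6, 146.7] [ 0.4842 -0.1993  0.    ]
4688 ((0.4896184504032135, -0.2070801556110382), (0.02153673954308033, 0.1373346596956253), 53.182586669921875) [[ 0.4417 -0.2502  0.0963]
 [ 0.4994 -0.2152  0.1122]
 [ 0.5436 -0.1706  0.1243]]
top gun_body 0.63 [415.2, 231.3] [ 0.481  -0.2041  0.095 ]
top needle_tip 0.54 [393.3, 257.2] [ 0.418  -0.1441  0.122 ]
top stand 0.83 [401.9, 232.6] [ 0.4926 -0.1933  0.    ]
```

View pics/wrist1.png

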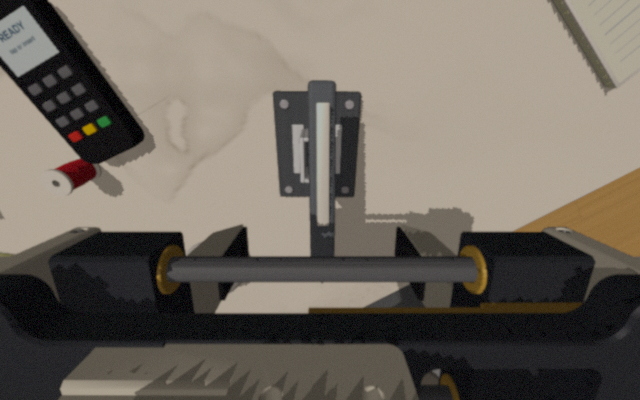

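The wrist view has the gun centred between the open fingers (column 322) and lined up with them. Refined gun_body is (0.483, -0.201, 0.095), so I'm descending.

```bash
sed -i 's/^G=.*/G=np.array([.483,-.201,.095])/' h.py; python3 -c "
from h import *
F=frame(142.7,-12); print(r.sense()['eef_pos']); plan(G+.019*F.as_matrix()[:,2],F,4)"
```

```text
[ 0.4733 -0.1976  0.1624]
clock 3.5 per-row rot [-0.0001 -0.0003  0.0007] deg 0.06599076332359766 mm 21.560799964537196
[ 0.0294 -0.0038  0.1037]
[ 0.0294 -0.0038  0.1036]
[ 0.0295 -0.0039  0.1036]
[ 0.0295 -0.0039  0.1036]
```

```bash
python3 -m inch '[{"linear":[0.029,-0.004,0.104],"rotation":[0,0,0]},{"linear":[0.029,-0.004,0.104],"rotation":[0,0,0]},{"linear":[0.029,-0.004,0.104],"rotation":[0,0,0]},{"linear":[0.029,-0.004,0.104],"rotation":[0,0,0]},{"linear":[0,0,0],"rotation":[0,0,0]}]'
python3 -c "
from h import *
F=frame(142.7,-12); plan(G+.019*F.as_matrix()[:,2],F,1)
P,D=r.snapshot('side'); cv2.imwrite('pics/s2.png',cv2.resize(P[90:230,290:450,::-1],(640,560),interpolation=cv2.INTER_CUBIC))"
```

```text
clock: 4.12
eef_pos: [0.479, -0.1974, 0.0749]
tool_rot: [-0.034, 0.943, -0.316, -0.1]
ft_force: [0.2, 0.4, 0.2]
finger_gap: 0.092
finger_force: 0.0
clock 4.125 per-row rot [-0.0002  0.0012  0.0028] deg 0.27813679569645444 mm 2.084694102090799
[ 0.0053  0.0021 -0.0088]
```

View pics/s2.png

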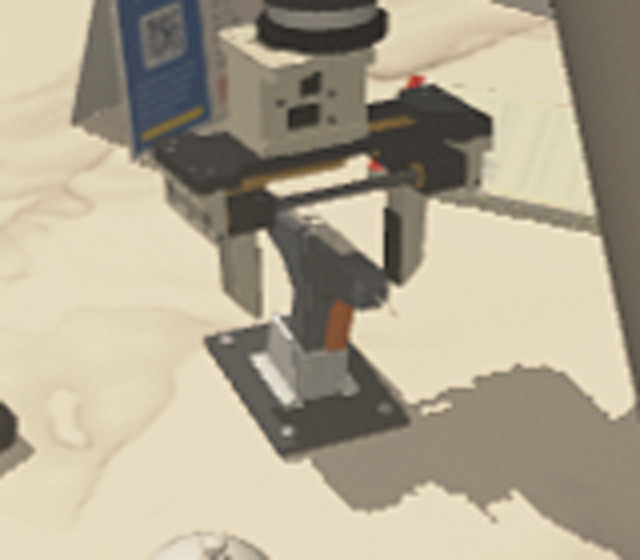

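The fingers straddle the gun body (left one at crop (240,270), right one at (405,230)) and are clear of the stand. Next I close the gripper.

```bash
Z='{"linear":[0,0,0],"rotation":[0,0,0]}'; python3 -m inch '[{"linear":[0.005,0.002,0],"rotation":[0,0,0]},{"linear":[0,0,0],"rotation":[0,0,0]},{"linear":[0,0,0],"rotation":[0,0,0]},{"linear":[0,0,0],"rotation":[0,0,0]},{"linear":[0,0,0],"rotation":[0,0,0]}]' 1 50
```

```text
clock: 4.8
eef_pos: [0.4806, -0.1983, 0.0757]
tool_rot: [-0.034, 0.943, -0.316, -0.098]
ft_force: [-0.2, 0.3, 0.7]
finger_gap: 0.0462
finger_force: 0.0
```

```bash
python3 -m inch '[{"linear":[0,0,0],"rotation":[0,0,0]},{"linear":[0,0,0],"rotation":[0,0,0]},{"linear":[0,0,0],"rotation":[0,0,0]},{"linear":[0,0,0],"rotation":[0,0,0]},{"linear":[0,0,0],"rotation":[0,0,0]}]'
python3 -c "
from h import *
F=frame(142.7,-12); print(F.inv().apply([0,0,.2]), r.sense())"
```

```text
clock: 5.42
eef_pos: [0.4813, -0.1974, 0.0756]
tool_rot: [-0.035, 0.943, -0.316, -0.098]
ft_force: [3.5, 3.1, -0.7]
finger_gap: 0.0198
finger_force: 49.8
[-0.0416  0.     -0.1956] {'clock': 5.425, 'joints': array([-0.5509,  0.6104,  1.554 ,  0.025 ,  1.1844,  1.6542]), 'joint_velocities': array([ 0.0011,  0.0022, -0.0003, -0.0006,  0.0001, -0.0009]), 'tau': array([ -2.6173, -51.4832, -19.1605,  -1.6208,   1.1073,  -0.0168]), 'eef_pos': array([ 0.4813, -0.1974,  0.0756]), 'tool_rot': array([-0.0347,  0.9431, -0.3157, -0.098 ]), 'ft_force': array([ 3.526 ,  3.1082, -0.6511]), 'torque': array([ 0.8623, -0.8399, -0.245 ]), 'finger_force': 49.83431178261526, 'finger_gap': 0.019801997638679333}
```

```bash
python3 -m inch '[{"linear":[-0.010,-0.005,-0.05],"rotation":[0,0,0]},{"linear":[-0.015,0,-0.073],"rotation":[0,0,0]},{"linear":[-0.021,0,-0.098],"rotation":[0,0,0]},{"linear":[-0.032,0,-0.147],"rotation":[0,0,0]},{"linear":[-0.042,0,-0.196],"rotation":[0,0,0]}]'
python3 -m inch '[{"linear":[-0.042,0,-0.196],"rotation":[0,0,0]},{"linear":[-0.042,0,-0.196],"rotation":[0,0,0]},{"linear":[-0.021,0,-0.098],"rotation":[0,0,0]},{"linear":[0,0,0],"rotation":[0,0,0]},{"linear":[0,0,0],"rotation":[0,0,0]}]'
python3 - <<'E'
from h import *
print(r.sense()['joints'])
S=r.sense(); T=rot(S['tool_rot'])
for n in ['side','top']:
    P,D=r.snapshot(n); c=r.calibration(n)
    cv2.imwrite(f'pics/{n}3.png',cv2.resize(P[60:260,250:500,::-1],(750,600),interpolation=cv2.INTER_CUBIC))
    for t in ['needle_tip','gun_body']:
      for k in r.mark_of(t,n)[:2]:
        # intersect ray with gun mid-plane (tool y=0 plane through TCP)
        u,v=k['xy']; e=np.array(c['eye']); d=rot(c['orientation']).apply(ray(c,u,v)); y=T.as_matrix()[:,1]
        X=e+d*((S['eef_pos']-e)@y)/(d@y); print(n,t,k['score'],k['xy'],X,'in tool',T.inv().apply(X-S['eef_pos']))
E
```

```text
clock: 6.05
eef_pos: [0.4803, -0.1979, 0.1924]
tool_rot: [-0.033, 0.943, -0.316, -0.099]
ft_force: [0.5, 0.1, -0.4]
finger_gap: 0.0199
finger_force: 49.9
clock: 6.68
eef_pos: [0.4801, -0.1975, 0.2906]
tool_rot: [-0.034, 0.943, -0.316, -0.099]
ft_force: [-1.0, -0.1, -2.6]
finger_gap: 0.0198
finger_force: 49.9
[-0.5508  0.4176  1.2526  0.0209  1.6801  1.6662]
side needle_tip 0.95 [401.4, 81.7] [ 0.4091 -0.144   0.3383] in tool [-0.097   0.     -0.0282]
side gun_body 0.77 [377.1, 72.5] [ 0.4877 -0.2033  0.3119] in tool [ 0.0049  0.     -0.0228]
top needle_tip 0.84 [419.3, 247.8] [ 0.4161 -0.1492  0.3282] in tool [-0.0863 -0.     -0.0201]
top gun_body 0.72 [445.1, 212.7] [ 0.4734 -0.1925  0.344 ] in tool [-0.0193  0.     -0.0505]
```

View pics/side3.png

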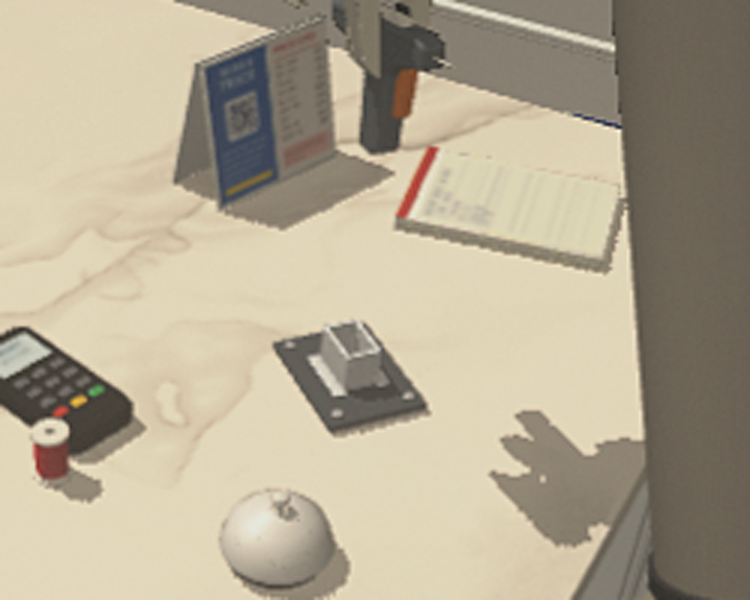

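The gun is out of the pocket and held square at crop (400,80). The stand, bell and spool haven't moved. Now the carry and tilt.

```bash
cat >> h.py <<'E'
N=np.array([-.092,0,-.027]); PAD=np.array([.558,.2455,.09])
E
python3 -c "
from h import *
F=frame(195,50); t=PAD-F.apply(N); print(t,F.as_matrix()[:,2]); plan(t+[0,0,.10],F,15)"
```

```text
[0.6351 0.2662 0.1431] [ 0.7399  0.1983 -0.6428]
clock 6.975 per-row rot [ 0.0131  0.0426 -0.0382] deg 5.2808914998061995 mm 32.734461425486415
[-0.0474 -0.1544  0.0265]
[-0.0399 -0.1565  0.0268]
[-0.0323 -0.1581  0.0276]
[-0.0246 -0.1592  0.0289]
[-0.0171 -0.1598  0.0308]
[-0.0096 -0.16    0.0332]
[-0.0023 -0.1596  0.0361]
[ 0.0047 -0.1588  0.0395]
[ 0.0114 -0.1574  0.0432]
[ 0.0178 -0.1556  0.0474]
[ 0.0237 -0.1534  0.052 ]
[ 0.0292 -0.1507  0.0569]
[ 0.0342 -0.1475  0.0621]
[ 0.0386 -0.144   0.0675]
[ 0.0424 -0.1402  0.0731]
```

```bash
python3 -m inch '[{"linear":[-0.047,-0.154,0.0265],"rotation":[0.013,0.0426,-0.038]},{"linear":[-0.04,-0.1565,0.027],"rotation":[0.013,0.0426,-0.038]},{"linear":[-0.032,-0.158,0.0275],"rotation":[0.013,0.0426,-0.038]},{"linear":[-0.025,-0.159,0.029],"rotation":[0.013,0.0426,-0.038]},{"linear":[-0.017,-0.16,0.031],"rotation":[0.013,0.0426,-0.038]}]'
python3 -m inch '[{"linear":[-0.01,-0.16,0.033],"rotation":[0.013,0.0426,-0.038]},{"linear":[-0.002,-0.16,0.036],"rotation":[0.013,0.0426,-0.038]},{"linear":[0.005,-0.159,0.0395],"rotation":[0.013,0.0426,-0.038]},{"linear":[0.011,-0.157,0.043],"rotation":[0.013,0.0426,-0.038]},{"linear":[0.018,-0.156,0.047],"rotation":[0.013,0.0426,-0.038]}]'
python3 -m inch '[{"linear":[0.024,-0.153,0.052],"rotation":[0.013,0.0426,-0.038]},{"linear":[0.029,-0.151,0.057],"rotation":[0.013,0.0426,-0.038]},{"linear":[0.034,-0.1475,0.062],"rotation":[0.013,0.0426,-0.038]},{"linear":[0.039,-0.144,0.0675],"rotation":[0.013,0.0426,-0.038]},{"linear":[0.042,-0.14,0.073],"rotation":[0.013,0.0426,-0.038]}]'
python3 - <<'E'
from h import *
for n in ['side','top']:
    P,D=r.snapshot(n); c=r.calibration(n); S=r.sense(); T=rot(S['tool_rot'])
    cv2.imwrite(f'pics/{n}4.png',cv2.resize(P[120:350,120:430,::-1],(775,575),interpolation=cv2.INTER_CUBIC))
    for t in ['needle_tip','gun_body']:
      for k in r.mark_of(t,n)[:1]:
        u,v=k['xy']; e=np.array(c['eye']); d=rot(c['orientation']).apply(ray(c,u,v)); y=T.as_matrix()[:,1]
        X=e+d*((S['eef_pos']-e)@y)/(d@y); print(n,t,k['score'],k['xy'],X,'in tool',T.inv().apply(X-S['eef_pos']))
print(S['joints'],S['joint_velocities'])
F=frame(195,50); t=PAD-F.apply(N); plan(t,F,5)
E
```

```text
clock: 7.6
eef_pos: [0.5324, -0.042, 0.275]
tool_rot: [-0.043, 0.98, -0.177, 0.082]
ft_force: [-0.1, 0.2, -1.5]
finger_gap: 0.0197
finger_force: 49.9
clock: 8.22
eef_pos: [0.5839, 0.1125, 0.2591]
tool_rot: [-0.05, 0.964, -0.031, 0.258]
ft_force: [0.3, 0.0, -1.7]
finger_gap: 0.0198
finger_force: 49.9
clock: 8.85
eef_pos: [0.6424, 0.2731, 0.2721]
tool_rot: [-0.046, 0.911, 0.117, 0.393]
ft_force: [0.8, -0.0, -1.2]
finger_gap: 0.0196
finger_force: 49.9
side needle_tip 0.61 [217.0, 210.8] [0.5566 0.2533 0.2283] in tool [-0.0962 -0.     -0.0345]
top gun_body 0.61 [190.5, 140.9] [0.6278 0.2691 0.2938] in tool [ 0.0054 -0.     -0.0255]
[ 0.3152  0.2983  1.7508 -0.1835  0.2841  1.7861] [-0.0219 -0.0063  0.0227  0.0074 -0.0019 -0.0021]
clock 9.15 per-row rot [ 0.0017  0.0074 -0.0004] deg 0.6884923944794308 mm 25.921264569426864
[-0.0997  0.0026  0.0827]
[-0.1007  0.0028  0.0815]
[-0.1017  0.0029  0.0803]
[-0.1026  0.0031  0.0791]
[-0.1035  0.0032  0.0779]
```

View pics/side4.png

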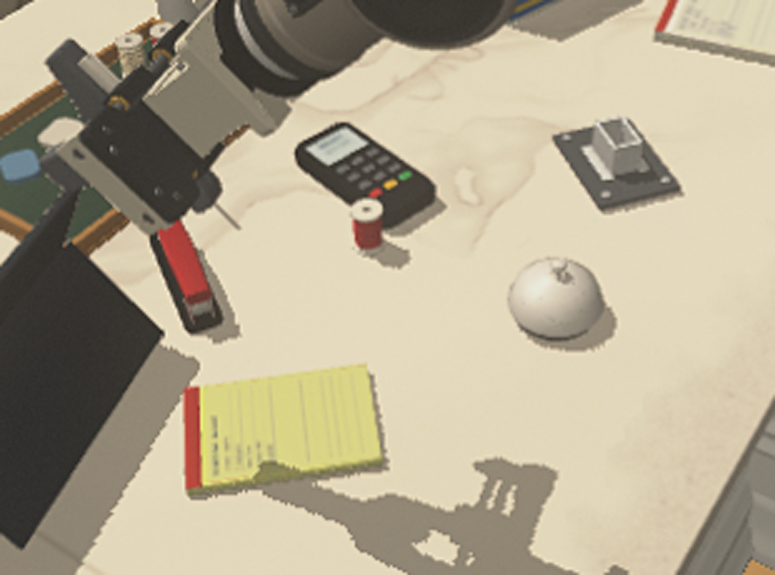

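Joint 5 is at its lower limit (0.284 against 0.28), so the tilt stalled at about 46 degrees. In the picture the needle tip is at crop (238,228), gun intact, above and behind the yellow pad. I'll fit a quick kinematic model to find a nose heading with joint margin.

```bash
cat > k.py <<'E'
from h import *
from scipy.optimize import least_squares
J=np.array([[-1.3221,.342,1.5241,0,1.2754,-.146],[-.5536,.5002,1.4809,.0212,1.3683,1.6599],[-.5509,.6104,1.554,.025,1.1844,1.6542],[-.5508,.4176,1.2526,.0209,1.6801,1.6662]])
X=np.array([[.2019,-.4846,.2267],[.4747,-.1958,.1619],[.4813,-.1974,.0756],[.4801,-.1975,.2906]])
Q=[[0,.9806,.1961,0],[-.034,.943,-.317,-.099],[-.0347,.9431,-.3157,-.098],[-.034,.943,-.316,-.099]]
s=r.sense(); J=np.vstack([J,s['joints']]); X=np.vstack([X,s['eef_pos']]); Q.append(s['tool_rot'])
Y=lambda a:R.from_rotvec([0,a,0]); Z=lambda a:R.from_rotvec([0,0,a])
def fk(q,P,s4=1,s6=-1):
    A=Z(q[0]); B=A*Y(q[1]); C=A*Y(q[1]+q[2]); D=C*Z(s4*q[3])*Y(q[4]); T=D*Z(P[7]+(q[5] if s6>0 else q[5]))
    return A.apply([P[0],P[1],P[2]])+B.apply([0,0,P[3]])+C.apply([P[6],0,P[4]])+D.apply([0,0,P[5]]),T
def res(P,s4):
    o=[]
    for q,x,w in zip(J,X,Q):
        p,T=fk(q,P,s4); o+=list((p-x)/.001)+list((T.inv()*rot(w)).as_rotvec()/.003)
    return np.array(o+list((P[:7]-[0,.08,.2,.4,.35,.25,0])/.3))
best=min((least_squares(res,[0,.08,.2,.4,.35,.25,0,a],args=(s4,)) for a in (0,1.57,3.14,-1.57) for s4 in (1,-1)),key=lambda f:f.cost)
P=best.x; S4=min((1,-1),key=lambda s:np.abs(res(P,s)).sum())
lo=np.array([-2.53,-.77,.04,-1,.28,-3.11]);hi=np.array([2.53,2.02,2.7,4.14,2.66,3.11])
def ik(p,T,q0):
    f=lambda q:np.r_[(fk(q,P,S4)[0]-p)/.01,(fk(q,P,S4)[1].inv()*T).as_rotvec()/.05]
    return least_squares(f,np.clip(q0,lo+.01,hi-.01),bounds=(lo,hi))
E
python3 - <<'E'
from k import *
print(P,S4,best.cost,np.abs(res(P,S4)[:30]).max())
for zz in (0,.1):
  for h in (135,145,155,165,175,185,195,215,235,255):
    F=frame(h,50); f=ik(PAD+[0,0,zz]-F.apply(N),F,J[-1]+[0,0,0,-.3 if h<190 else .5,.2,0]); m=np.minimum(f.x-lo,hi-f.x); print(zz,h,round(f.cost,3),f.x,m.min())
E
```

```text
[-0.0001  0.0764  0.2228  0.5061  0.3796  0.318   0.0463  1.5708] 1 0.21963981208946654 0.29254952682571295
0 135 15.023 [ 0.4646  0.6068  1.5    -0.7843  1.0017  3.11  ] 4.440892098500626e-16
0 145 9.605 [ 0.4645  0.5721  1.5919 -0.8706  0.8425  3.11  ] 4.440892098500626e-16
0 155 6.061 [ 0.4541  0.5417  1.6776 -0.9716  0.6814  3.11  ] 4.440892098500626e-16
0 165 5.142 [ 0.4303  0.5152  1.7314 -1.      0.5361  3.0625] 1.1102230246251565e-16
0 175 4.873 [ 0.3781  0.4849  1.7924 -1.      0.3457  2.9006] 2.220446049250313e-16
0 185 4.77 [ 0.3764  0.4812  1.8053 -1.      0.28    2.7756] 5.551115123125783e-17
0 195 9.078 [ 0.4025  0.4847  1.7983 -1.      0.28    2.6714] 5.551115123125783e-17
0 215 0.0 [ 0.1728  0.4885  1.9626  1.939   0.3557 -0.6828] 0.07572091095308214
0 235 0.0 [ 0.0746  0.5224  1.8894  1.4582  0.6395 -0.5261] 0.359476337422457
0 255 0.0 [ 0.021   0.5814  1.7623  1.1709  0.925  -0.5338] 0.6449977309511528
0.1 135 5.55 [ 0.5009  0.5014  1.4486 -0.8211  1.1245  3.11  ] 4.440892098500626e-16
0.1 145 2.288 [ 0.5007  0.4586  1.5531 -0.8986  0.9531  3.11  ] 4.440892098500626e-16
0.1 155 0.634 [ 0.4894  0.4205  1.6513 -0.9914  0.7786  3.11  ] 4.440892098500626e-16
0.1 165 0.504 [ 0.4543  0.3833  1.7139 -1.      0.6093  3.0112] 2.55351295663786e-15
0.1 175 0.295 [ 0.4079  0.3514  1.7757 -1.      0.426   2.8741] 1.1102230246251565e-16
0.1 185 0.137 [ 0.3748  0.3352  1.8204 -1.      0.28    2.745 ] 5.551115123125783e-17
0.1 195 2.011 [ 0.3159  0.3192  1.7709 -0.2237  0.28    1.8257] 5.551115123125783e-17
0.1 215 0.0 [0.1728 0.32   1.8616 1.1936 0.357  0.1076] 0.07702396594585004
0.1 235 0.0 [ 0.0746  0.3639  1.7917  1.146   0.7087 -0.1288] 0.4286811171712066
0.1 255 0.0 [ 0.021   0.4378  1.6687  1.0281  1.0333 -0.2792] 0.7533396078531667
```

Run:
```python
from k import *
from scipy.spatial import cKDTree
def box(a,b,n=12): 
    g=np.meshgrid(*[np.linspace(i,j,n) for i,j in zip(a,b)]); return np.stack([x.ravel() for x in g],1)
# tool-frame body: gun body, handle, fingers, gripper body, arm
B=np.vstack([box([-.068,-.01,-.039],[.074,.01,-.001]),box([-.03,-.01,0],[.03,.01,.068]),box([-.012,-.065,-.066],[.012,.065,0]),box([-.0375,-.095,-.2],[.0375,.095,-.066])])
p,T=fk(J[-1],P); cur=cKDTree(p+T.apply(np.vstack([B,box([-.06,-.06,-.4],[.06,.06,-.2])])))
pts=[]
for n in ['top','side']:
    Pc,D=r.snapshot(n); c=r.calibration(n); q=cloud(c,D>0,D); pts.append(q)
q=np.vstack(pts); q=q[(q[:,0]>.25)&(q[:,0]<1)&(q[:,1]>.0)&(q[:,2]>.03)&(q[:,2]<.6)]
q=q[cur.query(q)[0]>.05]
for y in np.arange(.0,.7,.05):
    for x in np.arange(.3,.95,.05):
        m=(abs(q[:,0]-x-.025)<.025)&(abs(q[:,1]-y-.025)<.025); print('%3d'%(100*np.percentile(q[m,2],98)) if m.sum()>3 else '  .',end=' ')
    print(' y',round(y,2))
np.save('obs.npy',q); k=cKDTree(q)
for zz in (.1,.05,0):
  for h in (205,215,225,235,245):
    F=frame(h,50); t=PAD+[0,0,zz]-F.apply(N); d,i=k.query(t+F.apply(B)); j=d.argmin(); print(zz,h,t,d.min(),q[i[j]],B[j],'lowest',(t+F.apply(B))[:,2].min())
```

```text
.   .   5   4   .   .   4   .   .   .   .   .   .  y 0.0
  .   .   .   .   .   .   .   .   .   .   .   .   .  y 0.05
 59   .   .   .   .   .   .   .   4   4   .   .   .  y 0.1
 59   .   .   .   .   .   .   4   4   4   .   .   .  y 0.15
 59   .   .   .   .   .   .   4   6  15   6   .   .  y 0.2
  .   .   .   .   .   .   .   .  15  15   5   .   9  y 0.25
  .   .   .   .   .   .   .   3  15  11   .   .   9  y 0.3
  .   .   .   .   .   .   .   5  15   9   .   .   9  y 0.35
  .   .   .   .   .   .   .  15  15   5   .   .   .  y 0.4
  .   .   .   .   .   .   3  15  15   3   .   .   .  y 0.45
  .   .   .   .   .   .   3   4   4   3   .   .   .  y 0.5
  .   .   .   .   .   .   4   4   4   4   3   .   5  y 0.55
  .   .   .   .   .   .   4   4   4   4   4   .   6  y 0.6
  .   .   .   .   .   .   .   3   4   4   .   .   6  y 0.65
0.1 205 [0.6303 0.2792 0.2431] 0.07047110120335097 [0.7355 0.3035 0.1553] [0.0027 0.01   0.068 ] lowest 0.1764299325531554
0.1 215 [0.6234 0.2913 0.2431] 0.07498295988823757 [0.7292 0.3351 0.1562] [0.0027 0.01   0.068 ] lowest 0.17642993255315542
0.1 225 [0.6144 0.3019
[... 848 characters left out ...]
917 0.3178 0.1931] 0.08300109091103208 [0.71   0.3948 0.1534] [0.03  0.01  0.068] lowest 0.12642993255315543
0 205 [0.6303 0.2792 0.1431] 0.044397209976225066 [0.74   0.3098 0.1371] [0.03  0.01  0.068] lowest 0.07642993255315539
0 215 [0.6234 0.2913 0.1431] 0.04943064016553937 [0.7316 0.3351 0.1419] [0.03  0.01  0.068] lowest 0.0764299325531554
0 225 [0.6144 0.3019 0.1431] 0.05805479380188606 [0.7247 0.3567 0.1438] [0.03  0.01  0.068] lowest 0.0764299325531554
0 235 [0.6038 0.3109 0.1431] 0.07033228042552699 [0.7167 0.3836 0.1442] [0.03  0.01  0.068] lowest 0.07642993255315539
0 245 [0.5917 0.3178 0.1431] 0.0802521409167846 [0.7316 0.3174 0.1531] [0.012 0.065 0.   ] lowest 0.0764299325531554
```

View pics/top4.png

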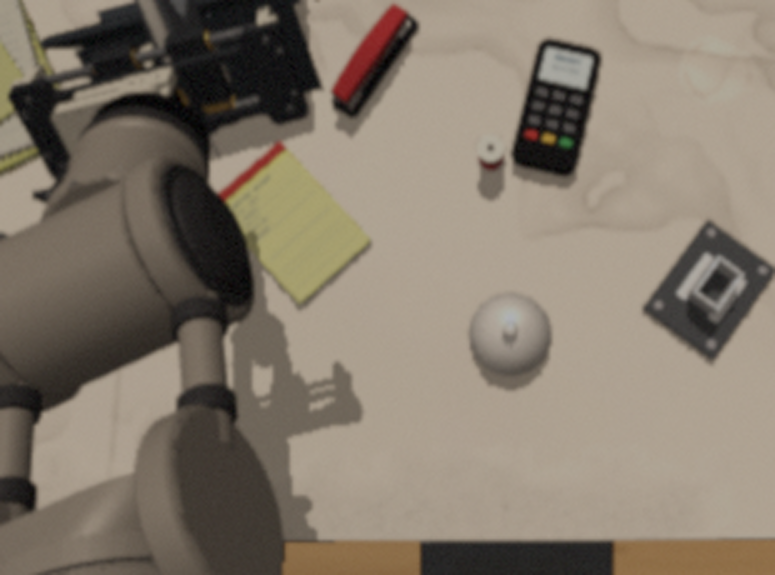

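The top view shows the arm over the left of the pad. Bell, spool and stand are undisturbed. A nose heading of about 240 degrees has joint margin and at least 7 cm clearance, so I'm planning that turn with less tilt midway.

Run:
```python
from k import *
from scipy.spatial.transform import Slerp
def leg(p0,R0,p1,R1,n,q):
    S=Slerp([0,1],R.concatenate([R0,R1]))
    for i in range(1,n+1):
        f=ik(p0+(p1-p0)*i/n,S(i/n),q); print(round(f.cost,3),f.x,'max step',np.abs(f.x-q).max()*8); q=f.x
    return q
s=r.sense(); p0=s['eef_pos'];R0=rot(s['tool_rot'])
FA=frame(213,36);tA=PAD+[0,0,.12]-FA.apply(N); FB=frame(240,50);tB=PAD+[0,0,.08]-FB.apply(N)
q=leg(p0,R0,tA,FA,5,s['joints']); leg(tA,FA,tB,FB,5,q)
plan(tA,FA,5); plan(tB,FB,5,tA,FA)
```

```text
0.0 [0.2935 0.3051 1.7325 0.0233 0.3262 1.5266] max step 2.0789079311930028
0.0 [0.2757 0.3157 1.7102 0.1666 0.3822 1.3313] max step 1.5625098564298217
0.0 [0.26   0.3293 1.6844 0.2619 0.4459 1.185 ] max step 1.170315360478991
0.0 [0.2465 0.3456 1.6553 0.3242 0.5139 1.0727] max step 0.8985191430135693
0.0 [0.2352 0.3646 1.6231 0.3642 0.5842 0.9836] max step 0.7125186378709998
0.0 [0.1992 0.3583 1.6736 0.572  0.5665 0.7005] max step 2.265263144423459
0.0 [0.1621 0.3597 1.7156 0.7744 0.5823 0.4182] max step 2.2585456268334654
0.0 [0.1253 0.3687 1.7489 0.946  0.6271 0.1625] max step 2.0451636836337883
0.0 [ 0.0898  0.3849  1.7733  1.0756  0.6928 -0.055 ] max step 1.7403314038944968
0.0 [ 0.0569  0.4077  1.7887  1.1653  0.7713 -0.2358] max step 1.4460772045311037
clock 9.25 per-row rot [ 0.0282 -0.0235 -0.0307] deg 4.303627546179083 mm 7.911895540735749
[-0.0242 -0.025   0.0188]
[-0.0222 -0.0253  0.0208]
[-0.0202 -0.0253  0.0227]
[-0.0181 -0.0252  0.0245]
[-0.016  -0.0249  0.0263]
clock 9.25 per-row rot [ 0.041   0.0305 -0.044 ] deg 6.070768812342251 mm 9.047172960775667
[-0.0268 -0.0362  0.0042]
[-0.0244 -0.0377  0.0053]
[-0.0221 -0.0389  0.0067]
[-0.0197 -0.0399  0.0082]
[-0.0173 -0.0406  0.0099]
```

```bash
python3 -m inch '[{"linear":[-0.024,-0.025,0.019],"rotation":[0.028,-0.0235,-0.031]},{"linear":[-0.022,-0.025,0.021],"rotation":[0.028,-0.0235,-0.031]},{"linear":[-0.020,-0.025,0.023],"rotation":[0.028,-0.0235,-0.031]},{"linear":[-0.018,-0.025,0.0245],"rotation":[0.028,-0.0235,-0.031]},{"linear":[-0.016,-0.025,0.026],"rotation":[0.028,-0.0235,-0.031]}]'
python3 - <<'E'
from h import *
FB=frame(240,50);tB=PAD+[0,0,.08]-FB.apply(N); print(r.sense()['joints']); plan(tB,FB,8)
E
```

```text
clock: 9.88
eef_pos: [0.6342, 0.2948, 0.2426]
tool_rot: [-0.087, 0.911, 0.272, 0.296]
ft_force: [0.5, 0.5, -1.9]
finger_gap: 0.0194
finger_force: 49.9
[0.2353 0.3652 1.6207 0.3622 0.5865 0.9817]
clock 9.875 per-row rot [ 0.0256  0.0192 -0.0272] deg 3.7784621287906646 mm 5.7148291558418105
[-0.017  -0.0228  0.0027]
[-0.0161 -0.0234  0.0031]
[-0.0152 -0.0239  0.0036]
[-0.0143 -0.0244  0.0041]
[-0.0133 -0.0248  0.0047]
[-0.0124 -0.0252  0.0053]
[-0.0115 -0.0255  0.006 ]
[-0.0106 -0.0257  0.0067]
```

```bash
python3 -m inch '[{"linear":[-0.017,-0.023,0.003],"rotation":[0.0256,0.019,-0.027]},{"linear":[-0.016,-0.0235,0.003],"rotation":[0.0256,0.019,-0.027]},{"linear":[-0.015,-0.024,0.004],"rotation":[0.0256,0.019,-0.027]},{"linear":[-0.014,-0.0245,0.004],"rotation":[0.0256,0.019,-0.027]},{"linear":[-0.013,-0.025,0.005],"rotation":[0.0256,0.019,-0.027]}]'
python3 -m inch '[{"linear":[-0.0125,-0.025,0.005],"rotation":[0.0256,0.019,-0.027]},{"linear":[-0.0115,-0.0255,0.006],"rotation":[0.0256,0.019,-0.027]},{"linear":[-0.0105,-0.0255,0.007],"rotation":[0.0256,0.019,-0.027]},{"linear":[0,0,0],"rotation":[0,0,0]},{"linear":[0,0,0],"rotation":[0,0,0]}]'
cat > m.py <<'E'
from h import *
import sys
for n in ['side','top']:
    c=r.calibration(n);P,D=r.snapshot(n); S=r.sense(); T=rot(S['tool_rot']); M=T.as_matrix()
    cv2.imwrite(f'pics/{n}{sys.argv[1]}.png',cv2.resize(P[170:330,150:350,::-1],(750,600),interpolation=cv2.INTER_CUBIC))
    for t in ['needle_tip','gun_body']:
      for k in r.mark_of(t,n)[:1]:
        u,v=k['xy']; e=np.array(c['eye']); d=rot(c['orientation']).apply(ray(c,u,v)); y=M[:,1]
        X=e+d*((S['eef_pos']-e)@y)/(d@y); print(n,t,k['score'],k['xy'],X,'in tool',T.inv().apply(X-S['eef_pos']))
print(S['joints'],np.abs(S['joint_velocities']).max(),'tool-x depression',np.degrees(np.arcsin(M[2,0])),'needle est',S['eef_pos']+T.apply(N))
F=frame(240,50); plan(PAD-F.apply(N),F,4)
E
python3 m.py 5
```

```text
clock: 10.5
eef_pos: [0.6118, 0.3074, 0.2306]
tool_rot: [-0.166, 0.839, 0.388, 0.343]
ft_force: [0.4, 0.4, -1.5]
finger_gap: 0.0197
finger_force: 49.9
clock: 11.12
eef_pos: [0.5986, 0.3152, 0.2235]
tool_rot: [-0.21, 0.786, 0.451, 0.366]
ft_force: [0.2, 0.0, -1.4]
finger_gap: 0.0195
finger_force: 49.9
side needle_tip 0.67 [224.5, 230.4] [0.5562 0.243  0.1734] in tool [-0.0924  0.     -0.0318]
side gun_body 0.91 [181.7, 216.3] [0.59   0.301  0.2364] in tool [-0.001 -0.    -0.021]
top needle_tip 0.72 [404.1, 235.0] [ 0.3877 -0.047   0.6719] in tool [ 0.0731 -0.     -0.6095]
top gun_body 0.92 [183.2, 172.0] [0.6035 0.325  0.1783] in tool [-0.0279 -0.      0.0373]
[ 0.0603  0.4071  1.7871  1.1632  0.7678 -0.2284] 0.004254417549744738 tool-x depression 49.94277723346035 needle est [0.558  0.2468 0.1706]
clock 11.425 per-row rot [ 0.0002  0.0002 -0.0004] deg 0.041779325813079624 mm 20.0972727138209
[-0.0779  0.0007  0.0635]
[-0.0779  0.0006  0.0635]
[-0.0779  0.0006  0.0635]
[-0.0779  0.0006  0.0634]
```

View pics/side5.png

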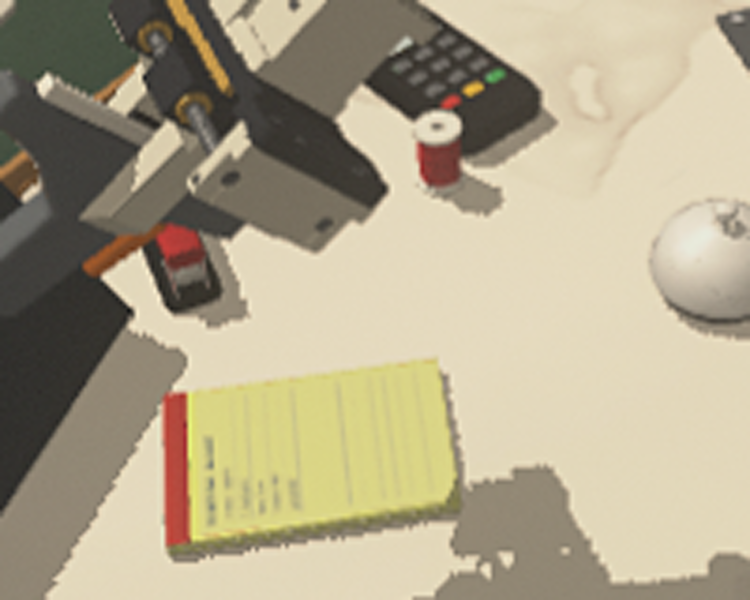

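The gripper hides the needle in this view. The gun is at left (50,230), the pad is in clear space below, and the bell and spool are unmoved. Next is the descent.

```bash
python3 -m inch '[{"linear":[-0.078,0,0.0635],"rotation":[0,0,0]},{"linear":[-0.078,0,0.0635],"rotation":[0,0,0]},{"linear":[-0.078,0,0.0635],"rotation":[0,0,0]},{"linear":[-0.078,0.002,0.0635],"rotation":[0,0,0]},{"linear":[0,0,0],"rotation":[0,0,0]}]'
python3 m.py 6
python3 - <<'E'
from h import *
for n in ['side','top','wrist']:
    c=r.calibration(n);P,D=r.snapshot(n);S=r.sense();T=rot(S['tool_rot'])
    if n=='wrist': cv2.imwrite('pics/w6.png',P[:,:,::-1])
    for k in r.outline_of('tag_gun',n)[:1]:
        q=T.inv().apply(cloud(c,k['mask'],D)-S['eef_pos']); q=q[abs(q[:,1])<.02]
        print(n,k['score'],k['box'],len(q))
        for a,b in [(-.1,-.07),(-.07,-.05),(-.05,-.03),(-.03,-.012),(.012,.03),(.03,.05),(.05,.08)]:
            m=(q[:,0]>a)&(q[:,0]<b); print(a,b,m.sum(),np.percentile(q[m],[3,97],axis=0).ravel() if m.sum()>5 else '')
    for t in ['needle_tip','gun_body']:
        print(n,t,[(k['score'],k['xy']) for k in r.mark_of(t,n)[:1]])
E
```

```text
clock: 12.05
eef_pos: [0.5971, 0.3144, 0.1413]
tool_rot: [-0.212, 0.786, 0.452, 0.364]
ft_force: [-0.9, -0.3, -1.4]
finger_gap: 0.0198
finger_force: 49.9
side gun_body 0.64 [190.1, 249.6] [0.589  0.2996 0.156 ] in tool [-0.0008  0.     -0.0219]
top gun_body 0.74 [196.6, 179.2] [0.5853 0.2923 0.1821] in tool [ 0.0127 -0.     -0.0442]
[ 0.0574  0.5336  1.8617  1.3756  0.7096 -0.5169] 0.004658639738947346 tool-x depression 49.999945094787186 needle est [0.5582 0.2455 0.0909]
clock 12.35 per-row rot [ 0.0003  0.     -0.0002] deg 0.03758603967298974 mm 0.2020619254197449
[-0.0008 -0.0003  0.0006]
[-0.0008 -0.0003  0.0006]
[-0.0008 -0.0003  0.0006]
[-0.0008 -0.0003  0.0006]
side needle_tip []
side gun_body [(0.69, [188.9, 250.6])]
top 0.9 [164.8, 160.4, 203.8, 186.3] 345
-0.1 -0.07 0 
-0.07 -0.05 0 
-0.05 -0.03 0 
-0.03 -0.012 0 
0.012 0.03 93 [ 0.0146 -0.0121 -0.0464  0.0299  0.0066  0.0543]
0.03 0.05 90 [ 0.031  -0.0117 -0.0468  0.0495  0.0075 -0.0221]
0.05 0.08 135 [ 0.0509 -0.0116 -0.0451  0.076   0.0068 -0.0282]
top needle_tip []
top gun_body [(0.59, [200.7, 179.9])]
wrist 0.91 [296.3, 111.7, 348.0, 307.0] 7247
-0.1 -0.07 0 
-0.07 -0.05 0 
-0.05 -0.03 0 
-0.03 -0.012 370 [-0.0193 -0.0089 -0.0448 -0.0122  0.01   -0.0365]
0.012 0.03 1499 [ 0.0127 -0.0087 -0.0457  0.0294  0.0098 -0.0362]
0.03 0.05 1895 [ 0.0307 -0.0087 -0.0461  0.0494  0.0098 -0.036 ]
0.05 0.08 2691 [ 0.0508 -0.0086 -0.046   0.0738  0.0097 -0.0354]
wrist needle_tip []
wrist gun_body [(0.97, [322.9, 255.4])]
```

View pics/side6.png

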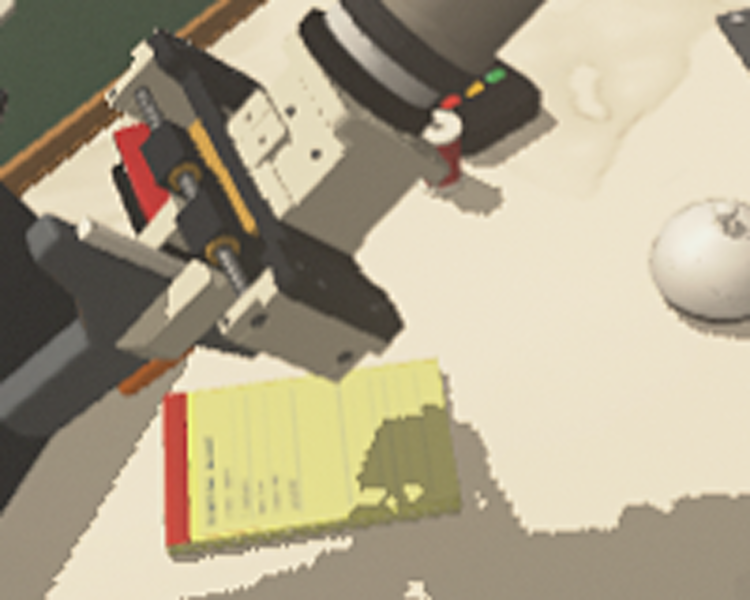

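The wrist camera shows the gun flat against the tool axes, with no slip. The needle is at about (0.558, 0.2455, 0.091), 50 degrees down. The side view confirms the gun held over the pad with bell and spool unmoved.

```bash
python3 -m inch '[{"linear":[0,0,0],"rotation":[0,0,0]},{"linear":[0,0,0],"rotation":[0,0,0]},{"linear":[0,0,0],"rotation":[0,0,0]},{"linear":[0,0,0],"rotation":[0,0,0]},{"linear":[0,0,0],"rotation":[0,0,0]}]'; python3 -c "
from workcell import r
print(r.job_done())"
```

```text
clock: 13.58
eef_pos: [0.5978, 0.3144, 0.1428]
tool_rot: [-0.211, 0.786, 0.452, 0.366]
ft_force: [-0.5, 0.3, -2.0]
finger_gap: 0.0196
finger_force: 49.9
the job is handed in; nothing more can be done
None
```

The job is handed in at about 13.6 s: the arm is holding the gun still, needle about 50° down and about 8 cm above the pad's middle (worked out from the arm pose, as the gripper hid the needle at the end), with the stand, bell and spool where they were in the last pictures.

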